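Load the tab-locked sample drawer

TASK

The sample cabinet is locked: pinch both release tabs of the knob on its roof and turn the knob clockwise to unlock it, then pull the drawer out. Stand every jar from the bench upright in the drawer, one to a pocket, push the drawer fully home, and turn the knob back (pinching its tabs again) until it is locked with both tabs sprung out. Leave everything else on the bench where it is.

Things in the scene. Friction and masses are not known exactly. Their poses are not given: they have to be found in the camera images.
- knob_grip (a point): Black tab-lock knob on the cabinet's roof: upright bar 60 mm long (frame x), 28 mm thick (y), a ribbed release tab on each long side (+y and -y), tab faces 28 mm wide, 64 mm apart at rest, 44 mm pressed home. Point: on its vertical axis (z), 126 mm above the bench, 40 above the roof; tabs reach 19 mm below to 13 above it. Under them a latch ring, 75 mm wide, 11 mm high on the roof.
- knob (a joint): Turn of the knob (rad): 0 locked, 1.22 unlocked (stops at both ends), growing CLOCKWISE seen from above. Turns only while BOTH tabs are pressed over 6 mm: pinch them centrally along y with 15 to 25 N and turn while pinching. Let go at either end, the tabs spring into notches (0.1 rad play) and lock it. At 0 a hidden cam blocks the drawer; light friction.
- tab_a (a joint): Travel of the release tab on the knob's +y side (m): 0 = sprung out, 0.010 = fully pressed in. Spring 1.5 N at first, 6.5 N fully in.
- tab_b (a joint): Travel of the release tab on the knob's -y side (m): 0 = sprung out, 0.010 = fully pressed in. Spring 1.5 N at first, 6.5 N fully in.
- drawer (a joint): Opening of the drawer (m): 0 = shut, 0.095 = fully open (stop). Slides towards the robot, along -x of the drawer_pull frame; friction about 1 N; stays where it is left. Its white front is 356 mm wide, its top 84 mm above the bench. The cabinet's roof, 86 mm above the bench (underside 78), is 352 mm wide and 95 mm deep.
- drawer_pull (a point): Pull on the middle of the drawer's front: upright aluminium fin, 12 mm thick (y), 28 mm high, round bead 22 mm wide at its outer end (axis 28 mm out from this point). Point: middle of the fin, 56 mm above the bench, 33 mm before the front's face; moves with the drawer. x points into the cabinet, y left along the front, z up. With the drawer shut the knob's axis is 92 mm behind it.
- pocket_1 (a point): Floor centre of drawer pocket 1 (1 to 4 in a row from -y to +y of the drawer_pull frame, 80 mm apart, 80 mm behind the pull's point). 58 x 58 mm, 12 mm deep, floor 10 mm above the bench; blocks between are 22 mm wide. Axes as drawer_pull; moves with the drawer and is under the roof when shut.
- pocket_2 (a point): Floor centre of drawer pocket 2 (1 to 4 in a row from -y to +y of the drawer_pull frame, 80 mm apart, 80 mm behind the pull's point). 58 x 58 mm, 12 mm deep, floor 10 mm above the bench; blocks between are 22 mm wide. Axes as drawer_pull; moves with the drawer and is under the roof when shut.
- pocket_3 (a point): Floor centre of drawer pocket 3 (1 to 4 in a row from -y to +y of the drawer_pull frame, 80 mm apart, 80 mm behind the pull's point). 58 x 58 mm, 12 mm deep, floor 10 mm above the bench; blocks between are 22 mm wide. Axes as drawer_pull; moves with the drawer and is under the roof when shut.
- pocket_4 (a point): Floor centre of drawer pocket 4 (1 to 4 in a row from -y to +y of the drawer_pull frame, 80 mm apart, 80 mm behind the pull's point). 58 x 58 mm, 12 mm deep, floor 10 mm above the bench; blocks between are 22 mm wide. Axes as drawer_pull; moves with the drawer and is under the roof when shut.
- jar_1_centre (a point): Centre of a squat capped glass jar, 50 mm in diameter (cap, the top 12 mm, 47) and 55 mm high, about 0.12 kg, standing on the bench to the right of the cabinet; the point is 27.5 mm above its foot, z along its axis. Two to four of the four jars are present (None: absent). Grasp it across the diameter; in a pocket keep the fingertips above the blocks, 12 mm over the floor.
- jar_2_centre (a point): Centre of a squat capped glass jar, 50 mm in diameter (cap, the top 12 mm, 47) and 55 mm high, about 0.12 kg, standing on the bench to the right of the cabinet; the point is 27.5 mm above its foot, z along its axis. Two to four of the four jars are present (None: absent). Grasp it across the diameter; in a pocket keep the fingertips above the blocks, 12 mm over the floor.
- jar_3_centre (a point): Centre of a squat capped glass jar, 50 mm in diameter (cap, the top 12 mm, 47) and 55 mm high, about 0.12 kg, standing on the bench to the right of the cabinet; the point is 27.5 mm above its foot, z along its axis. Two to four of the four jars are present (None: absent). Grasp it across the diameter; in a pocket keep the fingertips above the blocks, 12 mm over the floor.
- jar_4_centre (a point): Centre of a squat capped glass jar, 50 mm in diameter (cap, the top 12 mm, 47) and 55 mm high, about 0.12 kg, standing on the bench to the right of the cabinet; the point is 27.5 mm above its foot, z along its axis. Two to four of the four jars are present (None: absent). Grasp it across the diameter; in a pocket keep the fingertips above the blocks, 12 mm over the floor.
- tube_nut_2: Bystander, leave it alone: small compression nut, 20 mm, lying on the bench among the jars. Origin under its centre.
- marker: Bystander, leave it alone: marker pen, 128 mm, lying near the front edge. Origin under its centre.
- screwdriver: Bystander, leave it alone: screwdriver, 198 mm, lying behind the jars. Origin under its centre.
- tape_roll: Bystander, leave it alone: roll of tape, 68 mm wide, 19 mm high, lying flat behind the cabinet. Origin under its centre.
- notebook: Bystander, leave it alone: notebook, 209 x 147 x 18 mm, at the left. Origin under its centre.
- spanner: Bystander, leave it alone: spanner, 148 mm, at the front left. Origin under its centre.
Things that resemble listed ones, but are neither listed nor needed, are in the scene too. Leave any turquoise look-alike of the part that bears jar_2_centre alone.

How it is judged:
By the outcome, as a careful person would: the job done as asked, in the order asked, and still so for the second after the job is handed in, with the robot touching nothing.
Of jar_1, jar_2, jar_3, jar_4 only 2 to 4 are there at a start; the rules pass over those that are not, and their reading is None.
At some moment in a run one of jar_1, jar_2, jar_3, jar_4 may be knocked a few centimetres aside while the robot is not near it.
It also fails if it takes over 210 s, if anything falls off the work surface, if the arm or the gripper's body presses on something with over 40 N, if the wrist force passes 120 N, or if a joint passes its speed limit or range.

ROBOT

A 6-joint arm with a two-finger parallel gripper is mounted at the origin on a cart in front of the work surface, level with it; the furniture and walls round the work are solid. World frame = base frame: x ahead of the robot, y to its left, z up, the work surface at z = 0. Lengths are in mm, angles in degrees, forces in N, time in s.
With the tool pointing down it reaches from about 350 to 850 mm from the base axis. Payload 8.1 kg.
Tool frame: the origin (TCP) lies where the fingers leave the gripper's body, on its centre line; the fingertips stand 73 mm ahead of it and the grasp point (between the pads) lies 54 mm ahead of it; z points along the fingers, y is the line along which they close (so a half turn about z gives the same grasp; the last joint's range is limited). The gripper opens to 85 mm and grips with 20 to 120 N. Pads are 22 mm wide; open, the fingers measure 114 mm over their backs; the gripper's body (76 mm by 85 mm) begins 54 mm behind the grasp point. The pads swing forward as they close: fully open they stand 13 mm farther back than shut.
Start: joints at [-80.523, 7.471, 85.268, -0, 87.261, -4.893], TCP at [148.928, -581.228, 303.892] pointing down, gripper open.
Joint ranges: [-169.43, 169.43], [-51.17, 129.36], [1.28, 143.12], [-76.62, 256.62], [0, 156.53], [-152.29, 152.29]. Speed limits (degrees/s): [136.94, 136.94, 159.86, 180, 180, 180].

INTERFACE

Orientations are given as [roll, pitch, yaw] about the fixed x, y, z axes, in that order (R = Rz(yaw) Ry(pitch) Rx(roll)).
In Python, from bench import sense, optics, r gives the robot as it stands.
- The arm moves only by the tool servo_tool, never from a script. Its argument "plan" is a list that holds one entry, the list of rows, each a list of 5 numbers: the shift along the world's x, y, z in m, then the turn about the world's z in degrees, then the finger opening in m, from 0 to 0.0854. A call has 1 to 10 rows; each row shifts and turns the commanded pose from where the row before left it; what a row does not reach is not made up. A row lasts 1/10 s, in which the tool goes at most 50 mm and 8.59 degrees, less where a joint would pass 70% of its speed; a pose out of reach is approached as far as the arm can. A call is refused whole if a number of a shift passes 0.05 or a number of a turn 8.59, either way. A call with a gripper value outside its range is refused whole. The fingers move at their own pace and stop on an object; "force" is the grip in N (left out, the last holds). Time passes only in rows, so rows that do not move let the fingers close. It gives the time, the measured TCP pose, the force, the opening and the grip force at its end, in the units of the state.
- sense(): the state, without advancing time (a new reading comes with each control period).
- optics.snapshot(name): name is "scene" or "top" or "wrist"; returns a dict with "frame" (400x640x3 uint8, blue, green, red), "fx", "fy", "cx", "cy" (pixels), "cam_to_world" (4x4, takes a point from camera to world coordinates). Camera axes: x right, y down, z forward; pixel columns grow to the right and rows downward; lengths in mm; the calibration is good to about 2 mm. A picture is of the moment at which its call begins. There is no depth.
- r.hand_in(): hands the job in; it is judged then, once.
The state is a dict: "time": time; "joint_pos": joint angles; "qd": joint speeds; "joint_efforts": joint torques, N m; "tool_pos": TCP position; "tcp_rot": TCP orientation; "ft_force": force on the tool from outside, world axes, zero at the start; "wrist_torque": the same for the moment, N m; "finger_gap": finger opening in mm; "grip_force": force on a finger pad.
Only numpy, scipy, OpenCV 4.12 (cv2) and the standard library are available. Lean on these libraries where they do the work, as an engineer would, in place of code of your own. Each camera call takes 0.05 s, during which the arm holds its last target. There are 200 camera calls.

## Working session

There is one attempt and no reset: what is moved stays moved. The work goes in short steps, Python scripts to look and compute and a tool call to move; the robot and the scene stay as the last step left them, time stands still between calls to the robot, and variables do not carry over. Pictures are saved under pics/ and viewed, at most 14 in all, crops included, and the job is handed in when it is done.

Besides the shell and the picture viewer there is one more tool, called as name([rows], argument=value, ...), one row to a line, values as JSON. servo_tool: Moves the arm, as the interface text tells. Its arguments: {"type":"object","properties":{"plan":{"type":"array"},"force":{"type":"number"}},"required":["plan"]}

```bash
mkdir -p pics; cat > h.py <<'E'
import numpy as np, cv2, pickle
def snap(name,tag):
    from bench import optics
    s=optics.snapshot(name); cv2.imwrite(f'pics/{tag}.png',s['frame']); pickle.dump(s,open(f'pics/{tag}.pkl','wb')); return s
def load(tag): return pickle.load(open(f'pics/{tag}.pkl','rb'))
def px2w(s,u,v,z):
    T=np.array(s['cam_to_world']); d=T[:3,:3]@np.array([(u-s['cx'])/s['fx'],(v-s['cy'])/s['fy'],1]); o=T[:3,3]
    return o+d*(z-o[2])/d[2]
def w2px(s,p):
    T=np.linalg.inv(np.array(s['cam_to_world'])); c=T[:3,:3]@np.array(p)+T[:3,3]
    return s['fx']*c[0]/c[2]+s['cx'], s['fy']*c[1]/c[2]+s['cy']
E
python3 - <<'E'
from h import *
from bench import sense
a=snap('scene','s0');b=snap('top','t0')
for s in(a,b): print(np.round(s['cam_to_world'],3).tolist(),s['fx'])
cv2.imwrite('pics/t0b.png',cv2.resize(b['frame'],(800,500),interpolation=cv2.INTER_CUBIC))
print(sense())
E
```

```text
[[-0.507, -0.569, 0.648, -339.051], [-0.862, 0.345, -0.372, 606.034], [-0.012, -0.747, -0.665, 1058.514], [0.0, 0.0, 0.0, 1.0]] 430.03120902684725
[[-0.025, -0.997, 0.067, 477.229], [-1.0, 0.025, 0.008, 73.931], [-0.01, -0.066, -0.998, 1407.4], [0.0, 0.0, 0.0, 1.0]] 399.4935350929076
{'time': 0.1, 'joint_pos': array([-8.05218448e+01,  7.51105809e+00,  8.53223119e+01, -3.37440353e-04,
        8.72624030e+01, -4.89530290e+00]), 'qd': array([ 0.1127019 , -0.10175346, -0.10691991,  0.02181059, -0.02045717,
       -0.03581827]), 'joint_efforts': array([ 4.77129797e-04, -5.70952463e+01, -5.01940620e+01, -2.16207509e-04,
        8.18288536e-03,  9.11325884e-06]), 'tool_pos': array([ 148.88037801, -580.85106385,  302.95332374]), 'tcp_rot': array([-1.79904548e+02, -7.83700939e-03,  1.43734679e+01]), 'ft_force': array([ 0.04476705, -0.0270485 ,  0.19310149]), 'wrist_torque': array([ 0.02120418, -0.05109739, -0.03690103]), 'grip_force': 0.0, 'finger_gap': 85.12758639637934}
```

View pics/t0b.png

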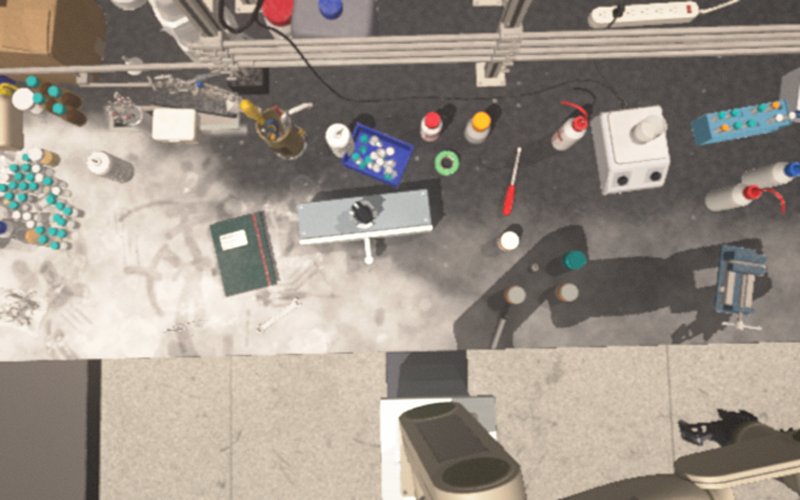

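View pics/s0.png

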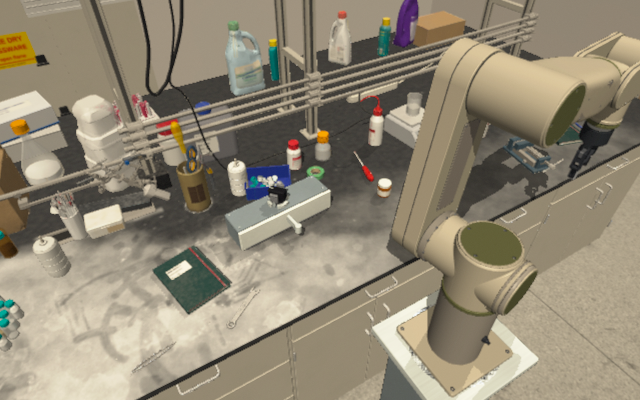

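The top view (800x500) shows the cabinet at (365,215), its knob at (362,212), and the pull at (369,250). White-capped jar candidates are at (509,240), (515,295) and (568,292). The turquoise look-alike is at (575,260), the nut at (533,267), and the marker at (498,330). Next I'll take a close crop.

```bash
python3 - <<'E'
from h import *
f=load('t0')['frame']
a=cv2.resize(f[145:220,232:352],None,fx=6.66,fy=4*1.0*1.665,interpolation=cv2.INTER_CUBIC)[:500]
# two crops stacked : cabinet u232..352 v145..215 ; jars u360..480 v180..250 ; scale 5
A=cv2.resize(f[143:213,232:352],None,fx=4,fy=4,interpolation=cv2.INTER_CUBIC)
B=cv2.resize(f[175:245,360:480],None,fx=4,fy=4,interpolation=cv2.INTER_CUBIC)
cv2.imwrite('pics/c0.png',np.vstack([A,B]))
E
```

```text
(no output)
```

View pics/c0.png

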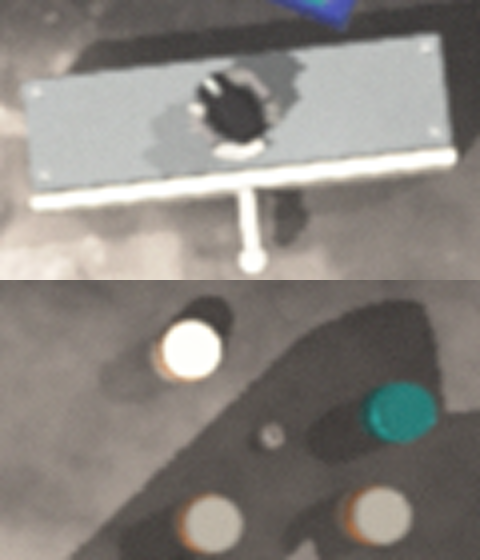

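```bash
python3 - <<'E'
from h import *
s=load('t0')
A=lambda x,y:(232+x/4,143+y/4)
B=lambda x,y:(360+x/4,175+(y-280)/4)
for n,p,z in [('roofBL',A(25,83),86),('roofBR',A(440,35),86),('frL',A(31,205),84),('frR',A(457,160),84),('bead',A(252,260),70),('knob',A(232,108),139),('jar1',B(191,350),55),('jar2',B(213,523),55),('jar3',B(382,516),55),('turq',B(402,411),55),('nut',B(271,435),10)]:
    print(n,np.round(px2w(s,*p,z),1))
E
```

```text
roofBL [684.8 361.4  86. ]
roofBR [716.1  13.9  86. ]
frL [582.6 357.9  84. ]
frR [611.1   2.7  84. ]
bead [532.8 176.   70. ]
knob [652.  184.2 139. ]
jar1 [ 576.4 -206.2   55. ]
jar2 [ 430.  -218.9   55. ]
jar3 [ 432.4 -360.9   55. ]
turq [ 520.2 -381.8   55. ]
nut [ 503.6 -282.2   10. ]
```

servo_tool([
  [[0.025,0.038,0,8.5,0.085],[0.025,0.038,0,8.5,0.085],[0.025,0.038,0,8.5,0.085],[0.025,0.038,0,8.5,0.085],[0.025,0.038,0,8.5,0.085],[0.025,0.038,0,8.5,0.085],[0.025,0.038,0,8.5,0.085],[0.025,0.038,0,8.5,0.085],[0.025,0.038,0,8.5,0.085],[0.025,0.038,0,8.5,0.085]],
], force=20)

```text
time: 1.1
tool_pos: [399.4, -199.4, 303.7]
tcp_rot: [-180.0, -0.0, 99.7]
ft_force: [0.8, -0.7, 0.0]
finger_gap: 85.1
grip_force: 0.0
```

servo_tool([
  [[0.02,0.038,0,8.5,0.085],[0.02,0.038,0,8.5,0.085],[0.02,0.038,0,8.5,0.085],[0.02,0.038,0,8.5,0.085],[0.02,0.038,0,8.5,0.085],[0.02,0.038,0,8.5,0.085],[0.02,0.038,0,8.5,0.085],[0.02,0.038,0,8.5,0.085],[0.02,0.038,0,8.5,0.085],[0,0,0,0,0.085]],
])

```text
time: 2.1
tool_pos: [579.6, 145.1, 302.2]
tcp_rot: [179.9, -0.1, 176.4]
ft_force: [-1.1, -1.2, 0.4]
finger_gap: 85.0
grip_force: 0.0
```

```bash
python3 - <<'E'
from h import *
from bench import sense
a=snap('wrist','w0'); print(np.round(a['cam_to_world'],3).tolist(),a['fx'])
s=sense(); print(s['time'],s['tool_pos'],s['tcp_rot'],s['joint_pos'])
E
```

```text
[[0.063, 0.954, 0.293, 503.924], [0.998, -0.06, -0.017, 149.382], [0.001, 0.294, -0.956, 373.111], [0.0, 0.0, 0.0, 1.0]] 291.26769676388176
2.15 [578.98643236 142.99989529 302.42992461] [-1.79985764e+02 -1.27698117e-01  1.76089224e+02] [ 8.94135636e+00  7.04897467e+00  8.58783168e+01  1.45427027e-02
  8.72003742e+01 -7.71486097e+01]
```

View pics/w0.png

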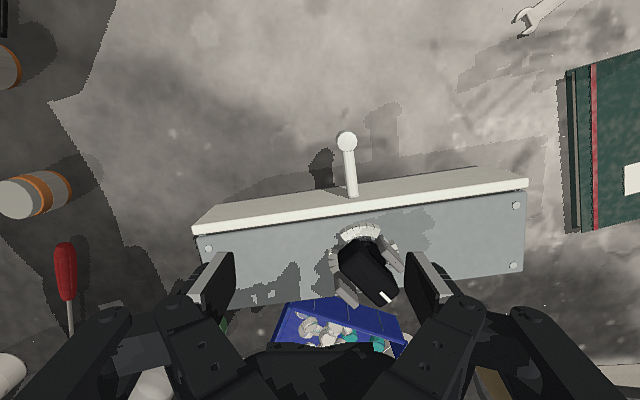

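The wrist view shows the pull's bead at (347,141), the front's top ends at (193,232) and (528,183), and the knob around (368,270), possibly turned relative to the cabinet. I'll enlarge the knob.

```bash
python3 - <<'E'
from h import *
a=load('w0'); cv2.imwrite('pics/w0k.png',cv2.resize(a['frame'][210:320,310:430],None,fx=5,fy=5,interpolation=cv2.INTER_CUBIC))
for n,p,z in [('frL',(193,235),84),('frR',(528,184),84),('frL2',(193,229),84),('frR2',(528,179),84),('bead',(347,141),70)]: print(n,np.round(px2w(a,*p,z),1))
E
```

```text
frL [622.7   5.9  84. ]
frR [588.3 357.9  84. ]
frL2 [615.8   7.2  84. ]
frR2 [583.  357.2  84. ]
bead [534.9 176.1  70. ]
```

View pics/w0k.png

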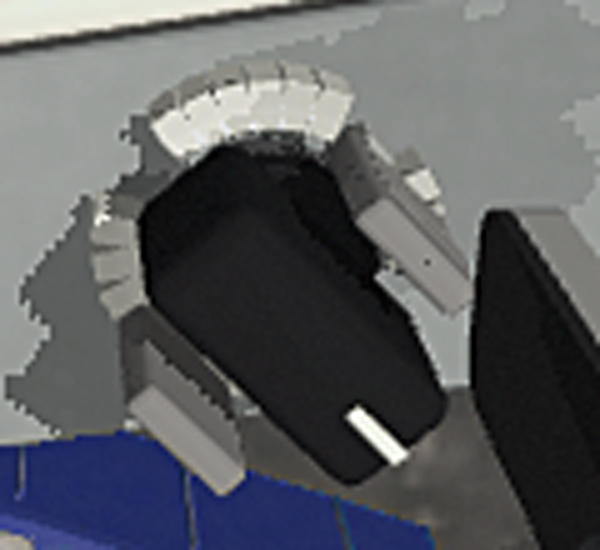

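```bash
python3 - <<'E'
from h import *
a=load('w0'); P=lambda x,y,z=139: px2w(a,310+x/5,210+y/5,z)
R=[P(*p) for p in[(385,200),(472,275),(455,312),(362,212)]]
L=[P(*p) for p in[(150,385),(245,470),(225,495),(130,405)]]
for q in (R,L): print(np.round(q,1).tolist(),np.mean(q,0).round(1))
m=np.mean(R,0),np.mean(L,0); print('mid',(m[0]+m[1])/2,'sep',np.linalg.norm(m[0]-m[1]),'yaw of R-L',np.degrees(np.arctan2(*(m[0]-m[1])[[1,0]])))
for q in (R,L):
  for i,j in((0,1),(3,2)):
    d=q[j]-q[i]; print(np.linalg.norm(d),np.degrees(np.arctan2(d[1],d[0])))
i=[P(350,410,145),P(405,460,145)];print(i)
E
```

```text
[[625.3, 202.1, 139.0], [641.2, 217.9, 139.0], [648.6, 215.0, 139.0], [627.4, 198.1, 139.0]] [635.6 208.3 139. ]
[[660.4, 158.9, 139.0], [680.0, 176.0, 139.0], [685.3, 172.1, 139.0], [664.4, 155.0, 139.0]] [672.5 165.5 139. ]
mid [654.07766303 186.9012253  139.        ] sep 56.45883723046329 yaw of R-L 130.8073939759078
22.435286308211527 44.61410471227824
27.16420804292983 38.508440614861016
26.02581180693268 41.146988588009194
26.99689654115227 39.29266726371259
[array([663.89664284, 194.66981271, 145.        ]), array([675.18400841, 204.72933978, 145.        ])]
```

Knob bar points at a yaw of about 40°, so the tab line is near 130.5°. The centre is about (654,187), and the pull geometry agrees with it. I'll align above it.

servo_tool([
  [[0.015,0.009,0,8,0.085],[0.015,0.009,0,8,0.085],[0.015,0.009,0,8,0.085],[0.015,0.009,0,8,0.085],[0.015,0.008,0,8,0.085],[0,0,0,4.4,0.085],[0,0,-0.02,0,0.085],[0,0,-0.02,0,0.085],[0,0,0,0,0.085],[0,0,0,0,0.085]],
])

```text
time: 3.15
tool_pos: [653.5, 183.8, 263.7]
tcp_rot: [180.0, -0.1, -139.8]
ft_force: [-0.3, -0.5, -0.3]
finger_gap: 85.1
grip_force: 0.0
```

```bash
python3 - <<'E'
from h import *
from bench import sense
a=snap('wrist','w1')
s=sense(); print(s['time'],s['tool_pos'],s['tcp_rot'],s['joint_pos'])
print([np.round(w2px(a,p)) for p in ([654.2,187,139],)])
cv2.imwrite('pics/w1k.png',cv2.resize(a['frame'][150:400,160:480],None,fx=2.4,fy=2.4,interpolation=cv2.INTER_CUBIC))
E
```

```text
3.2 [654.03264159 184.10434509 264.91446523] [-1.79976406e+02  2.42976637e-02 -1.39803252e+02] [ 1.14036868e+01  2.07468323e+01  7.38916929e+01 -9.00389232e-03
  8.53288173e+01 -1.18792325e+02]
[array([322., 225.])]
```

View pics/w1k.png

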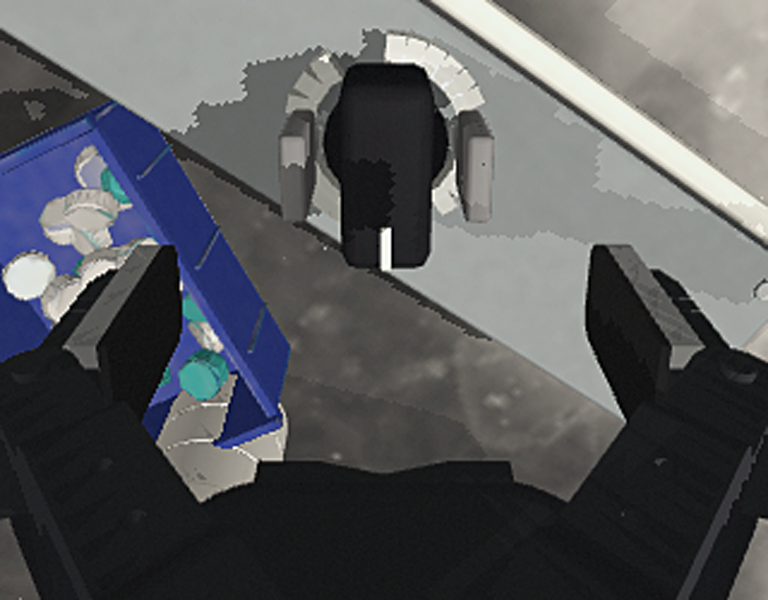

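The knob bar is vertical at column 386 of the crop, between the fingers, with the tabs at (297,178) and (476,178), so it is centred and aligned. I'll descend and pinch.

servo_tool([
  [[0,0.003,-0.03,0,0.085],[0,0,-0.03,0,0.085],[0,0,-0.02,0,0.085],[0,0,-0.006,0,0.085],[0,0,0,0,0.06],[0,0,0,0,0.03],[0,0,0,0,0.03],[0,0,0,0,0.03],[0,0,0,0,0.03],[0,0,0,0,0.03]],
], force=20)

```text
time: 4.2
tool_pos: [656.0, 187.4, 182.1]
tcp_rot: [-179.8, 0.3, -139.8]
ft_force: [-0.3, -4.5, 8.2]
finger_gap: 42.2
grip_force: 21.5
```

servo_tool([
  [[0,0,0,-6,0.03],[0,0,0,-8,0.03],[0,0,0,-8,0.03],[0,0,0,-8,0.03],[0,0,0,-8,0.03],[0,0,0,-8,0.03],[0,0,0,-8,0.03],[0,0,0,-8,0.03],[0,0,0,-8,0.03],[0,0,0,0,0.03]],
])

```text
time: 5.2
tool_pos: [656.1, 186.3, 182.1]
tcp_rot: [179.9, 0.3, 149.9]
ft_force: [-0.9, -7.2, 8.5]
finger_gap: 42.4
grip_force: 21.8
```

servo_tool([
  [[0,0,0,-1,0.03],[0,0,0,0,0.03]],
])

```text
time: 5.4
tool_pos: [656.0, 186.3, 182.2]
tcp_rot: [179.9, 0.3, 149.2]
ft_force: [-0.5, -8.3, 8.5]
finger_gap: 42.2
grip_force: 21.8
```

```bash
python3 - <<'E'
from bench import sense
s=sense(); print(s['time'],s['tool_pos'],s['tcp_rot'],s['wrist_torque'],s['ft_force'],s['finger_gap'])
E
```

```text
5.4 [656.0395637  186.31140355 182.15403235] [179.91065525   0.34008493 149.20989344] [-1.46997683  0.22657511  0.40403988] [-0.47662038 -8.3193594   8.48792056] 42.220212553334335
```

servo_tool([
  [[0,0,0,0,0.085],[0,0,0,0,0.085],[0,0,0,0,0.085],[0,0,0,0,0.085],[0,0,0.03,0,0.085],[0,0,0.04,0,0.085],[-0.015,-0.001,0,8,0.085],[-0.025,-0.002,0,8,0.085],[-0.025,-0.002,0,8,0.085],[-0.026,-0.002,0,8,0.085]],
])

```text
time: 6.4
tool_pos: [562.0, 181.0, 248.0]
tcp_rot: [180.0, 0.0, -178.4]
ft_force: [0.3, -0.7, -0.9]
finger_gap: 84.7
grip_force: 0.0
```

servo_tool([
  [[0,0,0,4,0.085],[0,0,0,0,0.085]],
])

```text
time: 6.6
tool_pos: [562.3, 181.1, 248.2]
tcp_rot: [180.0, 0.0, -174.6]
ft_force: [1.1, -0.3, -1.0]
finger_gap: 84.7
grip_force: 0.0
```

```bash
python3 - <<'E'
from h import *
from bench import sense
a=snap('wrist','w2')
s=sense(); print(s['time'],s['tool_pos'],s['tcp_rot'],s['joint_pos'])
cv2.imwrite('pics/w2k.png',cv2.resize(a['frame'][100:400,120:520],None,fx=2,fy=2,interpolation=cv2.INTER_CUBIC))
E
```

```text
6.65 [562.91795375 181.05898992 248.34360828] [ 1.79985525e+02  4.47320923e-02 -1.74807115e+02] [ 1.28586700e+01  7.90408449e+00  9.06415693e+01  8.47422114e-03
  8.14080830e+01 -8.23354831e+01]
```

View pics/w2k.png

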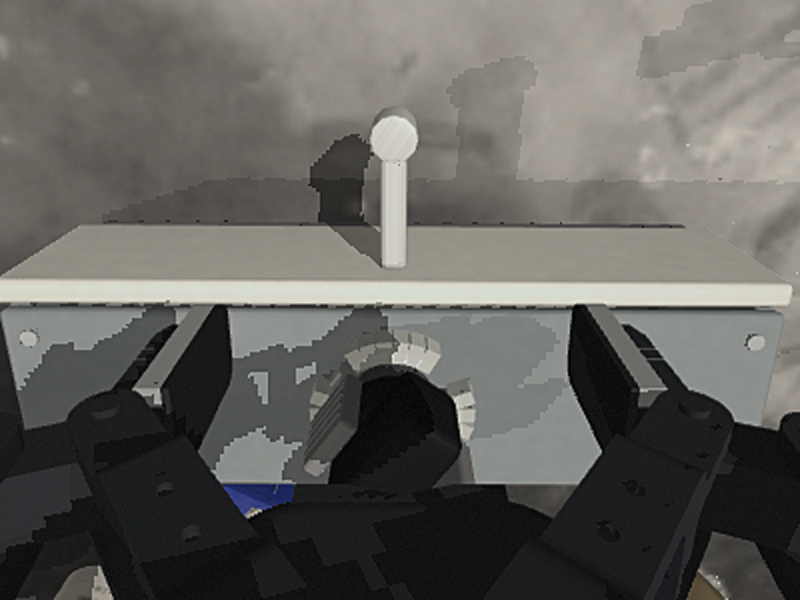

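The view is aligned with the cabinet. The knob is turned with its tab out at (330,420), and the fin runs at column 395 from (395,160) to (395,268).

```bash
python3 - <<'E'
from h import *
a=load('w2'); C=lambda x,y:(120+x/2,100+y/2)
for n,p,z in [('bead',C(394,138),70),('finroot',C(394,267),70),('frL',C(0,280),84),('frR',C(791,285),84)]: print(n,px2w(a,*p,z).round(1))
E
```

```text
bead [535.2 176.2  70. ]
finroot [595.5 181.8  70. ]
frL [611.8   9.1  84. ]
frR [581.6 356.8  84. ]
```

servo_tool([
  [[0,-0.0024,-0.04,0,0.06],[0,0,-0.04,0,0.06],[0,0,-0.04,0,0.06],[0,0,-0.017,0,0.06],[0,0,0,0,0.005],[0,0,0,0,0.005],[0,0,0,0,0.005],[0,0,0,0,0.005],[0,0,0,0,0.005],[0,0,0,0,0.005]],
], force=30)

```text
time: 7.65
tool_pos: [564.5, 178.6, 113.3]
tcp_rot: [180.0, 0.2, -174.8]
ft_force: [1.5, -2.1, 6.8]
finger_gap: 11.4
grip_force: 34.5
```

servo_tool([
  [[-0.005,-0.0005,0,0,0.005],[-0.01,-0.0009,0,0,0.005],[-0.012,-0.001,0,0,0.005],[-0.012,-0.001,0,0,0.005],[-0.012,-0.001,0,0,0.005],[-0.012,-0.001,0,0,0.005],[-0.012,-0.001,0,0,0.005],[-0.012,-0.001,0,0,0.005],[-0.009,-0.001,0,0,0.005],[0,0,0,0,0.005]],
])

```text
time: 8.65
tool_pos: [469.1, 170.3, 113.4]
tcp_rot: [180.0, 0.5, -174.7]
ft_force: [6.2, -1.3, 4.7]
finger_gap: 11.6
grip_force: 34.1
```

Drawer is open by 95 mm. I'll let go, rise, and look at the bench from above.

servo_tool([
  [[0,0,0,0,0.06],[0,0,0,0,0.06],[0,0,0,0,0.06],[0,0,0.04,0,0.06],[0,0,0.045,0,0.085],[0,-0.03,0.045,0,0.085],[0.01,-0.045,0.03,0,0.085],[0.01,-0.045,0,0,0.085],[0.01,-0.045,0,0,0.085],[0.01,-0.045,0,0,0.085]],
])

```text
time: 9.65
tool_pos: [506.0, -35.2, 264.9]
tcp_rot: [180.0, 0.0, -174.7]
ft_force: [0.5, 0.5, -0.1]
finger_gap: 84.8
grip_force: 0.0
```

servo_tool([
  [[0.01,-0.045,0,0,0.085],[0.01,-0.04,0,0,0.085],[0,0,0,0,0.085],[0,0,0,0,0.085]],
])

```text
time: 10.05
tool_pos: [525.6, -119.4, 264.0]
tcp_rot: [179.9, -0.1, -174.9]
ft_force: [1.0, -0.0, -0.8]
finger_gap: 84.9
grip_force: 0.0
```

```bash
python3 - <<'E'
from h import *
from bench import sense
a=snap('wrist','w3'); b=snap('top','t3')
s=sense(); print(s['time'],s['tool_pos'],s['tcp_rot'],s['joint_pos'])
B=cv2.resize(b['frame'][140:280,230:490],(800,430),interpolation=cv2.INTER_CUBIC)
cv2.imwrite('pics/t3k.png',B)
E
```

```text
10.15 [ 525.6925603  -117.83958448  264.26236387] [ 1.79948202e+02 -5.75943040e-02 -1.74707610e+02] [-1.81014869e+01 -7.13576066e-01  9.79385147e+01  2.48659394e-02
  8.28484884e+01 -1.13396962e+02]
```

View pics/w3.png

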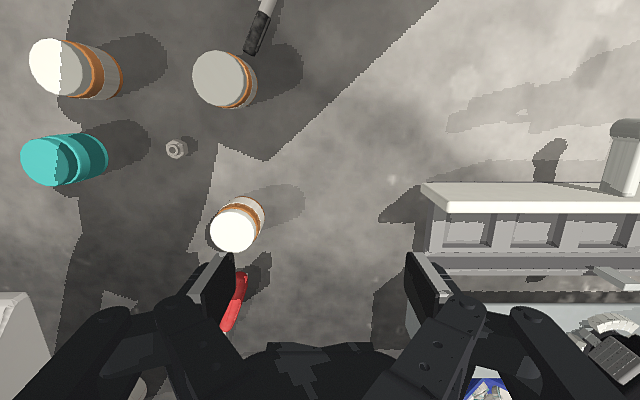

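View pics/t3k.png

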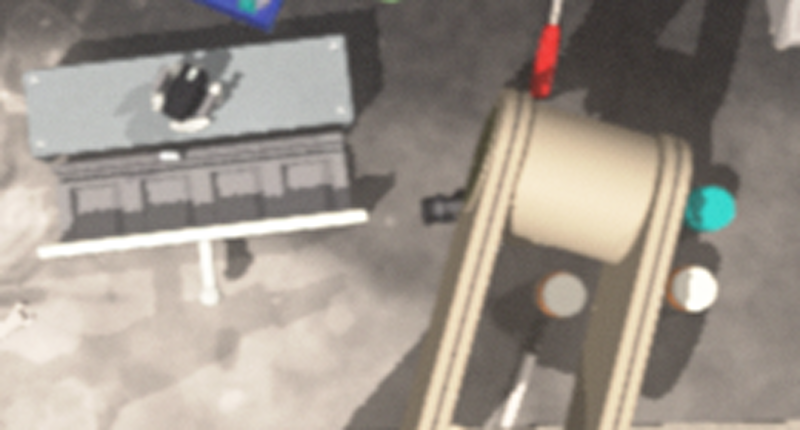

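Three white-capped jars are there, with cap centres in the wrist view at (233,230), (222,78) and (57,67). The turquoise one at (50,160) is not to be used, the nut is at (176,149), and the marker tip is at (252,48). The drawer is open with four empty pockets.

```bash
python3 - <<'E'
from h import *
a=load('w3');b=load('t3')
for n,p,z in [('A',(233,230),55),('B',(221,78),55),('C',(57,67),55),('nut',(176,149),10),('mk',(252,48),8)]: print(n,px2w(a,*p,z).round(1))
k=lambda x,y:(230+x*260/800,140+y*140/430)
for n,p,z in [('A?',0,0)]: pass
for n,p,z in [('B',k(563,295),55),('C',k(693,289),55),('frL',k(40,255),84),('frR',k(367,217),84),('bead',k(209,296),70),('p4',k(97,203),10),('p3',k(168,198),10),('p2',k(241,190),10),('p1',k(311,185),10)]: print(n,px2w(b,*p,z).round(1))
E
```

```text
A [ 575.7 -204.9   55. ]
B [ 430. -216.   55.]
C [ 434.  -359.6   55. ]
nut [ 504.4 -280.6   10. ]
mk [ 395.6 -199.5    8. ]
B [ 429.1 -218.    55. ]
C [ 432.1 -359.9   55. ]
frL [486.8 348.2  84. ]
frR [518.9  -4.7  84. ]
bead [437.9 168.1  70. ]
p4 [545.  297.8  10. ]
p3 [548.6 216.8  10. ]
p2 [555.7 133.4  10. ]
p1 [559.3  53.6  10. ]
```

servo_tool([
  [[0.017,-0.03,0,0,0.085],[0.017,-0.03,0,0,0.085],[0.016,-0.028,-0.02,0,0.085],[0,0,-0.045,0,0.085],[0,0,-0.045,0,0.085],[0,0,-0.045,0,0.085],[0,0,-0.019,0,0.085],[0,0,0,0,0.085],[0,0,0,0,0.085]],
], force=25)

```text
time: 11.05
tool_pos: [576.4, -205.5, 91.4]
tcp_rot: [180.0, 0.0, -174.6]
ft_force: [-0.3, 0.1, 0.7]
finger_gap: 85.0
grip_force: 0.0
```

servo_tool([
  [[0,0,0,0,0.04],[0,0,0,0,0.04],[0,0,0,0,0.04],[0,0,0,0,0.04],[0,0,0,0,0.04],[0,0,0,0,0.04]],
])

```text
time: 11.65
tool_pos: [577.3, -207.1, 93.1]
tcp_rot: [-179.9, 0.2, -174.7]
ft_force: [-0.7, 1.9, 6.1]
finger_gap: 49.4
grip_force: 25.0
```

servo_tool([
  [[0,0,0.02,0,0.04],[0,0,0.04,0,0.04],[0,0,0.04,0,0.04],[-0.003,0.032,0,0,0.04],[-0.003,0.042,0,0,0.04],[-0.003,0.042,0,0,0.04],[-0.003,0.042,0,0,0.04],[-0.003,0.042,0,0,0.04],[-0.003,0.042,0,0,0.04],[-0.003,0.042,0,0,0.04]],
])

```text
time: 12.65
tool_pos: [554.9, 78.9, 191.7]
tcp_rot: [-180.0, 0.1, -174.7]
ft_force: [1.0, -0.3, -0.9]
finger_gap: 48.8
grip_force: 26.7
```

servo_tool([
  [[-0.003,0.042,0,0,0.04],[-0.003,0.042,0,0,0.04],[-0.003,0.042,0,0,0.04],[-0.003,0.042,0,0,0.04],[-0.003,0.03,0,0,0.04],[-0.003,0.02,0,0,0.04],[0,0,0,0,0.04],[0,0,0,0,0.04]],
])

```text
time: 13.45
tool_pos: [537.0, 295.5, 191.2]
tcp_rot: [-180.0, 0.0, -174.7]
ft_force: [-0.6, -0.7, -1.5]
finger_gap: 49.0
grip_force: 26.6
```

servo_tool([
  [[0,0.0014,-0.03,0,0.04],[0,0,-0.03,0,0.04],[0,0,-0.015,0,0.04],[0,0,-0.006,0,0.04],[0,0,-0.004,0,0.04],[0,0,0,0,0.04],[0,0,0,0,0.04]],
])

```text
time: 14.15
tool_pos: [537.9, 297.0, 107.3]
tcp_rot: [180.0, 0.1, -174.7]
ft_force: [0.1, -0.3, 0.3]
finger_gap: 48.7
grip_force: 26.6
```

```bash
python3 - <<'E'
from h import *
a=snap('wrist','w4')
cv2.imwrite('pics/w4k.png',cv2.resize(a['frame'][100:400,120:520],None,fx=2,fy=2))
E
```

```text
(no output)
```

View pics/w4k.png

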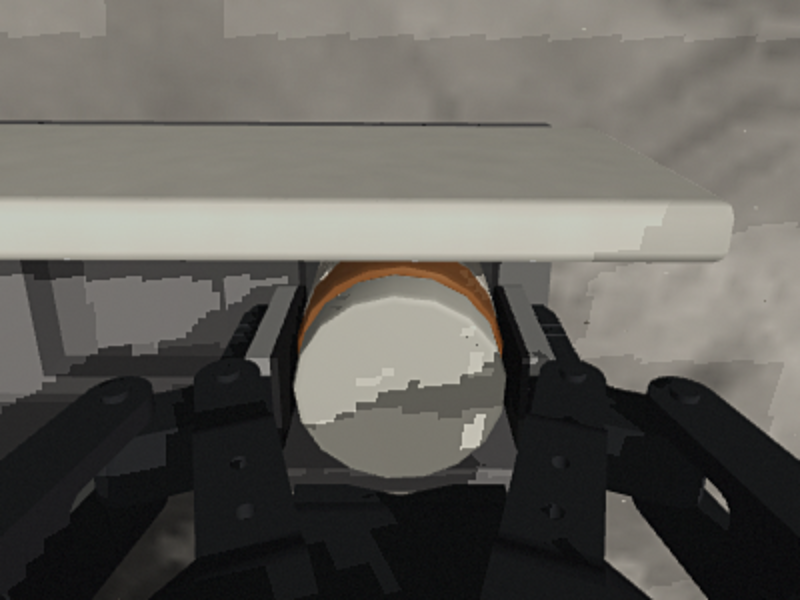

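The jar's cap at (400,385) sits between the pads, and its foot is inside pocket 4 with no contact force. I'll set it down, open a little and rise.

servo_tool([
  [[0,0,-0.003,0,0.04],[0,0,-0.001,0,0.04],[0,0,0,0,0.064],[0,0,0,0,0.064],[0,0,0,0,0.064],[0,0,0.03,0,0.064],[0,0,0.045,0,0.064],[0,0,0.045,0,0.064],[0,0,0.045,0,0.085],[0,0,0,0,0.085]],
])

```text
time: 15.2
tool_pos: [540.0, 298.1, 275.8]
tcp_rot: [179.8, 0.7, -174.7]
ft_force: [0.9, 0.4, 0.7]
finger_gap: 84.7
grip_force: 0.0
```

```bash
cat >> h.py <<'E'
def chk(tag,zs=55):
    """orange/cap shift between t0 and a fresh top image, around each remaining jar"""
    a=load('t0')['frame'];s=snap('top',tag);b=s['frame']
    from bench import sense
    q=sense(); print(round(q['time'],2),q['tool_pos'].round(1),q['tcp_rot'].round(1))
    for n,p in dict(A=(576,-205,55),B=(430,-217,55),C=(433,-360,55),T=(520,-382,55)).items():
        u,v=map(int,w2px(s,p)); k=10
        t=cv2.cvtColor(a[v-k:v+k,u-k:u+k],6); w=cv2.cvtColor(b[v-40:v+40,u-40:u+40],6)
        m=cv2.matchTemplate(w,t,cv2.TM_CCOEFF_NORMED); _,x,_,l=cv2.minMaxLoc(m); print(n,round(x,3),'shift px',l[0]-30,l[1]-30)
E
python3 -c "
from h import *
chk('t5')"
```

```text
15.25 [539.  297.7 272. ] [ 179.8    0.5 -174.7]
A 0.59 shift px 7 18
B 0.999 shift px 0 0
C 0.938 shift px 0 0
T 0.88 shift px -5 26
```

servo_tool([
  [[-0.008,-0.03,0,0,0.085],[-0.008,-0.04,0,0,0.085],[-0.008,-0.04,0,0,0.085],[-0.008,-0.04,0,0,0.085],[-0.008,-0.04,0,0,0.085],[-0.008,-0.04,0,0,0.085],[-0.008,-0.04,0,0,0.085],[-0.008,-0.04,0,0,0.085],[-0.008,-0.04,0,0,0.085],[-0.008,-0.04,0,0,0.085]],
])

```text
time: 16.25
tool_pos: [455.8, -94.5, 265.4]
tcp_rot: [180.0, -0.1, -174.7]
ft_force: [1.6, -0.7, -0.8]
finger_gap: 85.2
grip_force: 0.0
```

servo_tool([
  [[-0.008,-0.04,0,0,0.085],[-0.008,-0.04,0,0,0.085],[-0.008,-0.03,0,0,0.085],[-0.004,-0.015,0,0,0.085],[0,0,-0.04,0,0.085],[0,0,0,0,0.085],[0,0,0,0,0.085]],
])

```text
time: 16.95
tool_pos: [428.0, -217.5, 225.3]
tcp_rot: [179.8, -0.2, -174.7]
ft_force: [1.6, -0.6, 0.0]
finger_gap: 84.8
grip_force: 0.0
```

```bash
python3 - <<'E'
from h import *
from bench import sense
a=snap('wrist','w6');s=sense(); print(s['time'],s['tool_pos'],s['tcp_rot'],s['joint_pos'][5])
print('pred px B',w2px(a,(430,-217,55)),'C',w2px(a,(433,-360,55)))
cv2.imwrite('pics/w6k.png',cv2.resize(a['frame'],(800,500)))
E
```

```text
17.0 [ 428.86592467 -217.85896837  226.80835873] [ 1.79950521e+02 -5.98350830e-02 -1.74708442e+02] -128.33299738054467
pred px B (np.float64(319.5510138881683), np.float64(205.03984315541766)) C (np.float64(153.40411551596222), np.float64(193.90689112119068))
```

View pics/w6k.png

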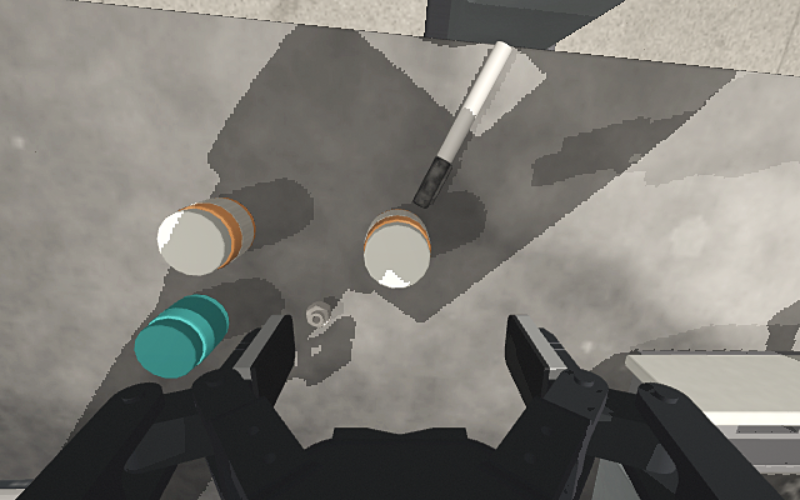

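Cap B is at (397,255), which is (318,204) at full size, and C is at (154,193). Both match the predictions, and the marker tip at (424,205) is clear of the finger path.

servo_tool([
  [[0.001,0.001,-0.045,0,0.085],[0,0,-0.045,0,0.085],[0,0,-0.035,0,0.085],[0,0,-0.01,0,0.085],[0,0,0,0,0.085],[0,0,0,0,0.04],[0,0,0,0,0.04],[0,0,0,0,0.04],[0,0,0,0,0.04],[0,0,0,0,0.04]],
])

```text
time: 18.0
tool_pos: [431.6, -218.2, 94.3]
tcp_rot: [-179.9, 0.2, -174.7]
ft_force: [-1.8, 1.2, 7.7]
finger_gap: 49.0
grip_force: 24.7
```

servo_tool([
  [[0,0,0,0,0.04],[0,0,0,0,0.04]],
])

```text
time: 18.2
tool_pos: [431.6, -218.2, 94.3]
tcp_rot: [-179.9, 0.2, -174.7]
ft_force: [-1.2, 0.4, 7.4]
finger_gap: 49.4
grip_force: 24.7
```

servo_tool([
  [[0,0,0.02,0,0.04],[0,0,0.04,0,0.04],[0,0,0.04,0,0.04],[0.01,0.03,0.005,0,0.04],[0.014,0.041,0,0,0.04],[0.014,0.041,0,0,0.04],[0.014,0.041,0,0,0.04],[0.014,0.041,0,0,0.04],[0.014,0.041,0,0,0.04],[0.014,0.041,0,0,0.04]],
])

```text
time: 19.2
tool_pos: [524.8, 60.5, 198.2]
tcp_rot: [-180.0, 0.1, -174.7]
ft_force: [1.4, -0.5, -0.8]
finger_gap: 49.1
grip_force: 26.9
```

servo_tool([
  [[0.014,0.041,0,0,0.04],[0.012,0.039,0,0,0.04],[0,0,0,0,0.04],[0,0,0,0,0.04]],
])

```text
time: 19.6
tool_pos: [550.2, 139.6, 197.5]
tcp_rot: [-180.0, 0.0, -174.6]
ft_force: [0.7, -0.1, -0.9]
finger_gap: 49.0
grip_force: 26.9
```

servo_tool([
  [[0.0015,-0.002,-0.03,0,0.04],[0,0,-0.03,0,0.04],[0,0,-0.018,0,0.04],[0,0,-0.007,0,0.04],[0,0,-0.004,0,0.04],[0,0,0,0,0.04],[0,0,0,0,0.04]],
])

```text
time: 20.3
tool_pos: [552.4, 136.5, 109.2]
tcp_rot: [180.0, 0.1, -174.8]
ft_force: [-0.8, 0.8, -0.5]
finger_gap: 49.1
grip_force: 26.9
```

servo_tool([
  [[-0.0005,0.001,-0.004,0,0.04],[0,0,-0.001,0,0.04],[0,0,0,0,0.064],[0,0,0,0,0.064],[0,0,0,0,0.064],[0,0,0.03,0,0.064],[0,0,0.045,0,0.064],[0,0,0.045,0,0.064],[0,0,0.04,0,0.085],[0,0,0,0,0.085]],
])

```text
time: 21.3
tool_pos: [554.1, 138.3, 270.6]
tcp_rot: [180.0, 0.7, -174.7]
ft_force: [1.2, -0.2, 0.3]
finger_gap: 85.2
grip_force: 0.0
```

```bash
python3 -c "
from h import *
chk('t7')"
```

```text
21.35 [552.9 138.1 267.1] [ 180.     0.4 -174.7]
A 0.6 shift px 8 17
B 0.55 shift px 3 -27
C 0.919 shift px 1 0
T 0.83 shift px -5 25
```

servo_tool([
  [[-0.009,-0.03,0,0,0.085],[-0.009,-0.038,0,0,0.085],[-0.009,-0.038,0,0,0.085],[-0.009,-0.038,0,0,0.085],[-0.009,-0.038,0,0,0.085],[-0.009,-0.038,0,0,0.085],[-0.009,-0.038,0,0,0.085],[-0.009,-0.038,0,0,0.085],[-0.009,-0.038,0,0,0.085],[-0.009,-0.038,0,0,0.085]],
])

```text
time: 22.35
tool_pos: [459.8, -235.4, 261.0]
tcp_rot: [179.9, -0.1, -174.7]
ft_force: [0.9, 0.1, -0.1]
finger_gap: 84.9
grip_force: 0.0
```

servo_tool([
  [[-0.009,-0.038,0,0,0.085],[-0.009,-0.038,0,0,0.085],[-0.009,-0.035,0,0,0.085],[-0.003,-0.015,0,0,0.085],[0,0,-0.04,0,0.085],[0,0,0,0,0.085],[0,0,0,0,0.085]],
])

```text
time: 23.05
tool_pos: [430.4, -358.8, 221.1]
tcp_rot: [179.8, -0.2, -174.7]
ft_force: [-0.4, 0.3, 0.7]
finger_gap: 85.0
grip_force: 0.0
```

```bash
python3 - <<'E'
from h import *
from bench import sense
a=snap('wrist','w8');s=sense(); print(s['time'],s['tool_pos'],s['tcp_rot'],s['joint_pos'][5])
print('pred px C',w2px(a,(433,-360,55)))
cv2.imwrite('pics/w8k.png',cv2.resize(a['frame'],(800,500)))
E
```

```text
23.1 [ 431.15409763 -359.37641561  222.83229579] [ 1.79926587e+02 -4.53975152e-02 -1.74680749e+02] -140.37349816044988
pred px C (np.float64(317.2810376066045), np.float64(206.92832852100716))
```

View pics/w8k.png

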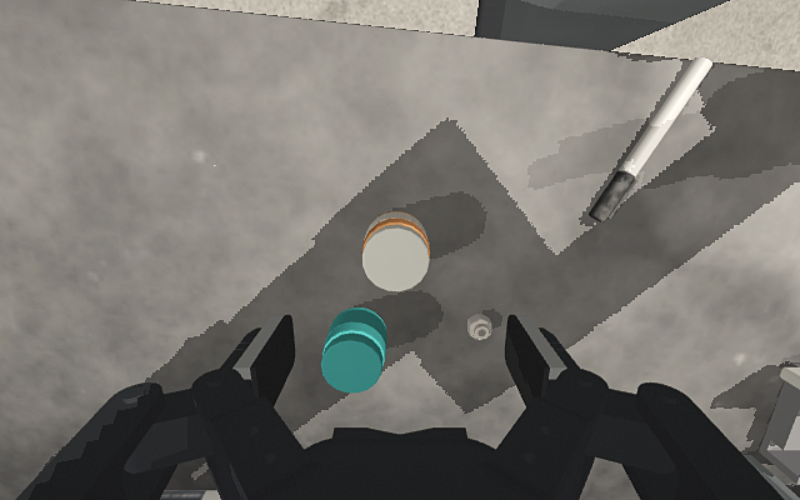

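Cap C is at (396,259), which is (317,207) at full size, as predicted. The turquoise jar at (353,355) is clear of the fingers' line.

servo_tool([
  [[0.001,0,-0.045,0,0.085],[0,0,-0.045,0,0.085],[0,0,-0.032,0,0.085],[0,0,-0.01,0,0.085],[0,0,0,0,0.085],[0,0,0,0,0.04],[0,0,0,0,0.04],[0,0,0,0,0.04],[0,0,0,0,0.04],[0,0,0,0,0.04]],
])

```text
time: 24.1
tool_pos: [433.3, -361.4, 93.5]
tcp_rot: [-179.8, 0.2, -174.7]
ft_force: [0.3, 1.5, 7.5]
finger_gap: 49.3
grip_force: 24.9
```

servo_tool([
  [[0,0,0,0,0.04],[0,0,0,0,0.04],[0,0,0.02,0,0.04],[0,0,0.04,0,0.04],[0,0,0.045,0,0.04],[0.009,0.03,0,0,0.04],[0.012,0.04,0,0,0.04],[0.012,0.04,0,0,0.04],[0.012,0.04,0,0,0.04],[0.012,0.04,0,0,0.04]],
])

```text
time: 25.1
tool_pos: [489.6, -169.0, 197.1]
tcp_rot: [-179.9, 0.1, -174.8]
ft_force: [0.8, 0.0, -1.5]
finger_gap: 49.2
grip_force: 27.1
```

servo_tool([
  [[0.012,0.04,0,0,0.04],[0.012,0.04,0,0,0.04],[0.012,0.04,0,0,0.04],[0.012,0.04,0,0,0.04],[0.012,0.038,0,0,0.04],[0.007,0.02,0,0,0.04],[0,0,0,0,0.04],[0,0,0,0,0.04]],
])

```text
time: 25.9
tool_pos: [556.2, 47.9, 196.5]
tcp_rot: [-180.0, 0.0, -174.7]
ft_force: [-0.4, -1.1, -1.9]
finger_gap: 49.2
grip_force: 27.0
```

servo_tool([
  [[0.0026,0.01,-0.01,0,0.04],[0,0,-0.03,0,0.04],[0,0,-0.03,0,0.04],[0,0,-0.01,0,0.04],[0,0,-0.005,0,0.04],[0,0,-0.004,0,0.04],[0,0,0,0,0.04],[0,0,0,0,0.04]],
])

```text
time: 26.7
tool_pos: [559.5, 57.7, 108.1]
tcp_rot: [-180.0, 0.1, -174.7]
ft_force: [0.3, -0.1, -0.6]
finger_gap: 49.3
grip_force: 27.0
```

servo_tool([
  [[-0.0005,0,-0.003,0,0.04],[0,0,-0.001,0,0.04],[0,0,0,0,0.064],[0,0,0,0,0.064],[0,0,0,0,0.064],[0,0,0.03,0,0.064],[0,0,0.045,0,0.064],[0,0,0.045,0,0.064],[0,0,0.04,0,0.085],[0,0,0,0,0.085]],
])

```text
time: 27.7
tool_pos: [561.3, 57.8, 270.7]
tcp_rot: [-179.9, 0.7, -174.7]
ft_force: [1.6, 1.1, 1.2]
finger_gap: 85.4
grip_force: 0.0
```

servo_tool([
  [[-0.018,0.022,0,0,0.03],[-0.018,0.022,0,0,0.01],[-0.018,0.022,0,0,0.01],[-0.018,0.022,0,0,0.01],[-0.018,0.024,0,0,0.01],[0,0,0,0,0.01],[0,0,0,0,0.01]],
])

```text
time: 28.4
tool_pos: [467.9, 170.1, 262.5]
tcp_rot: [-180.0, 0.0, -174.6]
ft_force: [0.6, 0.1, -0.2]
finger_gap: 10.2
grip_force: 0.0
```

```bash
python3 - <<'E'
from h import *
from bench import sense
a=snap('wrist','w9');b=snap('top','t9');s=sense(); print(s['time'],s['tool_pos'],s['tcp_rot'])
B=cv2.resize(b['frame'][140:280,230:490],(780,420),interpolation=cv2.INTER_CUBIC)
cv2.imwrite('pics/w9k.png',cv2.resize(a['frame'],(800,500)))
E
```

```text
28.5 [468.46035957 169.27190648 262.60698387] [-1.79980947e+02  3.06698790e-03 -1.74742795e+02]
```

View pics/w9k.png

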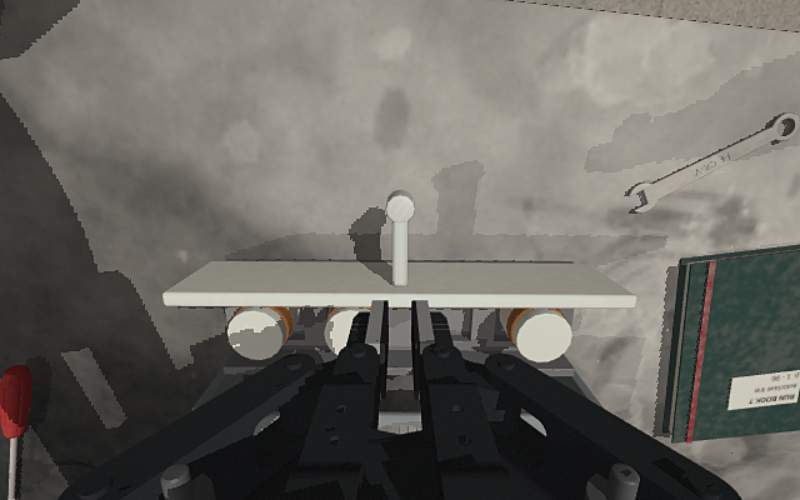

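All three jars stand upright in the drawer at (255,335), (350,330) and (540,335), in pockets 1, 2 and 4. The fin is centred under the gripper. Now I'll grip the pull and push the drawer shut.

servo_tool([
  [[0,0.001,-0.02,0,0.06],[0,0,-0.02,0,0.06],[0,0,-0.045,0,0.06],[0,0,-0.045,0,0.06],[0,0,-0.02,0,0.06],[0,0,0,0,0.06],[0,0,0,0,0.005],[0,0,0,0,0.005],[0,0,0,0,0.005],[0,0,0,0,0.005]],
], force=30)

```text
time: 29.5
tool_pos: [469.7, 170.5, 114.8]
tcp_rot: [-180.0, 0.2, -174.7]
ft_force: [0.0, -4.6, 6.3]
finger_gap: 11.4
grip_force: 33.4
```

servo_tool([
  [[0,0,0,0,0.005],[0.005,0.0005,0,0,0.005],[0.01,0.0009,0,0,0.005],[0.012,0.001,0,0,0.005],[0.012,0.001,0,0,0.005],[0.012,0.001,0,0,0.005],[0.012,0.001,0,0,0.005],[0.012,0.001,0,0,0.005],[0.01,0.001,0,0,0.005],[0.006,0.0005,0,0,0.005]],
])

```text
time: 30.5
tool_pos: [561.1, 178.4, 114.9]
tcp_rot: [-180.0, 0.2, -174.8]
ft_force: [-1.7, -4.3, 8.1]
finger_gap: 11.8
grip_force: 33.8
```

servo_tool([
  [[0.004,0.0003,0,0,0.005],[0.002,0,0,0,0.005],[0,0,0,0,0.005]],
])

```text
time: 30.8
tool_pos: [564.2, 178.7, 114.8]
tcp_rot: [-180.0, -0.2, -174.7]
ft_force: [-17.4, -6.0, 19.7]
finger_gap: 11.5
grip_force: 35.5
```

servo_tool([
  [[-0.001,0,0,0,0.06],[0,0,0,0,0.06],[0,0,0,0,0.06],[0,0,0.045,0,0.06],[0,0,0.045,0,0.085],[0,0,0.045,0,0.085],[0.022,0.002,0.015,-8,0.085],[0.022,0.002,0,-8,0.085],[0.022,0.002,0,-8,0.085],[0.022,0.002,0,-8,0.085]],
], force=20)

```text
time: 31.8
tool_pos: [653.0, 187.1, 263.0]
tcp_rot: [180.0, 0.0, 152.9]
ft_force: [-0.5, -0.2, -0.8]
finger_gap: 85.2
grip_force: 0.0
```

servo_tool([
  [[0,0,0,-3.5,0.085],[0,0,0,0,0.085],[0,0,0,0,0.085]],
])

```text
time: 32.1
tool_pos: [651.9, 187.0, 262.4]
tcp_rot: [-180.0, -0.0, 149.9]
ft_force: [-0.2, 1.1, 0.8]
finger_gap: 85.1
grip_force: 0.0
```

```bash
python3 - <<'E'
from h import *
from bench import sense
a=snap('wrist','w10');s=sense(); print(s['time'],s['tool_pos'],s['tcp_rot'])
print(w2px(a,(654.2,187,139)))
cv2.imwrite('pics/w10k.png',cv2.resize(a['frame'][100:400,120:520],None,fx=2,fy=2))
E
```

```text
32.15 [651.83627578 186.98186337 262.65351988] [-1.79990888e+02 -1.38561127e-02  1.49890379e+02]
(np.float64(321.8657628545341), np.float64(224.18412301157275))
```

View pics/w10k.png

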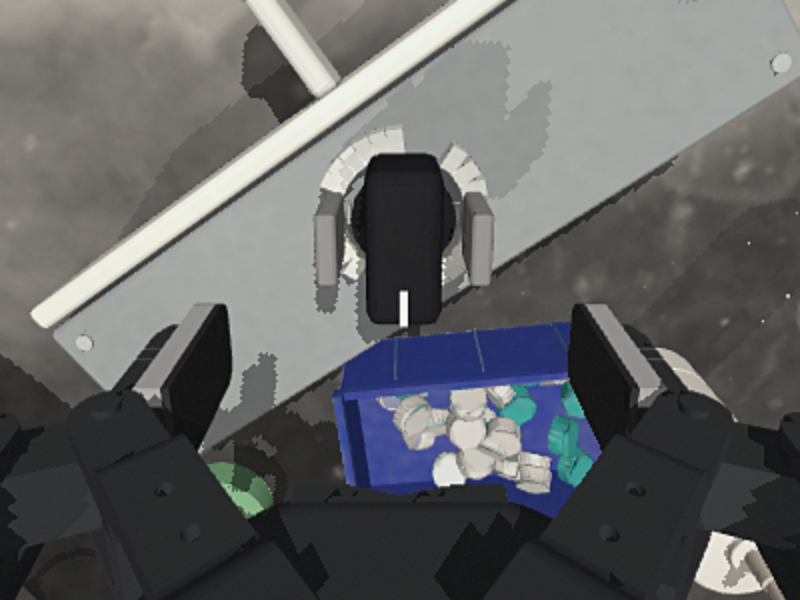

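The knob at (404,238) is aligned with its tabs out at (327,238) and (479,238), and the drawer's front is flush. I'll pinch and turn it back.

servo_tool([
  [[0.0025,0,-0.03,0,0.085],[0,0,-0.03,0,0.085],[0,0,-0.018,0,0.085],[0,0,-0.006,0,0.085],[0,0,0,0,0.06],[0,0,0,0,0.03],[0,0,0,0,0.03],[0,0,0,0,0.03],[0,0,0,0,0.03],[0,0,0,0,0.03]],
], force=20)

```text
time: 33.15
tool_pos: [655.5, 186.6, 182.5]
tcp_rot: [179.9, 0.2, 149.8]
ft_force: [-7.0, -3.5, 9.7]
finger_gap: 42.2
grip_force: 20.3
```

servo_tool([
  [[0,0,0,6,0.03],[0,0,0,8,0.03],[0,0,0,8,0.03],[0,0,0,8,0.03],[0,0,0,8,0.03],[0,0,0,8,0.03],[0,0,0,8,0.03],[0,0,0,8,0.03],[0,0,0,8,0.03],[0,0,0,1,0.03]],
])

```text
time: 34.15
tool_pos: [655.5, 186.8, 182.5]
tcp_rot: [-179.9, 0.1, -139.0]
ft_force: [-5.2, -3.2, 10.2]
finger_gap: 42.5
grip_force: 20.5
```

```bash
python3 - <<'E'
from bench import sense
s=sense(); print(s['time'],s['tool_pos'],s['tcp_rot'],s['wrist_torque'],s['ft_force'],s['finger_gap'])
E
```

```text
34.15 [655.52082424 186.75842429 182.48851947] [-1.79895710e+02  1.38259023e-01 -1.38970216e+02] [-0.47332018  1.13722104 -0.53006222] [-5.18933158 -3.23837213 10.23461446] 42.457650592944546
```

servo_tool([
  [[0,0,0,0,0.085],[0,0,0,0,0.085],[0,0,0,0,0.085],[0,0,0,0,0.085],[0,0,0.03,0,0.085],[0,0,0.04,0,0.085],[-0.001,-0.002,0.015,-1,0.085],[0,0,0,0,0.085],[0,0,0,0,0.085],[0,0,0,0,0.085]],
])

```text
time: 35.15
tool_pos: [652.8, 184.8, 261.4]
tcp_rot: [179.9, -0.2, -140.2]
ft_force: [-0.3, 0.2, -0.3]
finger_gap: 85.0
grip_force: 0.0
```

```bash
python3 - <<'E'
from h import *
from bench import sense
a=load('w1');b=snap('wrist','w11');s=sense();print(s['time'],s['tool_pos'],s['tcp_rot'],s['finger_gap'])
G=lambda f:cv2.cvtColor(f,6)
def m(n,x0,x1,y0,y1):
    t=G(a['frame'])[y0:y1,x0:x1]; w=G(b['frame'])[y0-20:y1+20,x0-20:x1+20]
    r=cv2.matchTemplate(w,t,5);_,v,_,l=cv2.minMaxLoc(r);print(n,round(v,3),l[0]-20,l[1]-20)
m('knob',300,342,175,262);m('tabL',274,292,194,244);m('tabR',348,368,194,244);m('front',400,460,150,210)
print([w2px(b,(654.2,187,139)),w2px(a,(654.2,187,139))])
c=load('w0')
E
```

```text
35.2 [652.71905056 184.78787986 261.27053786] [ 179.90089046   -0.18237986 -140.22411344] 85.11404427801263
knob 0.929 -2 1
tabL 0.941 -2 1
tabR 0.942 -1 1
front 0.992 -1 0
[(np.float64(320.1272600332011), np.float64(226.17780151358372)), (np.float64(321.90711614065424), np.float64(224.9249723920449))]
```

The knob, both tabs and the front all match the initial locked picture, apart from the pose offset. I'm handing in.

```bash
python3 -c "
from bench import r
print(r.hand_in())"
```

```text
the job is handed in; nothing more can be done
None
```

The job is handed in: the three jars on the bench are upright in pockets 1, 2 and 4, the drawer is shut, and the knob is locked with both tabs out, going by the last camera check; the judge's verdict was not shown.

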